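# Load the forked link into the marking fixture

### The job

Three aluminium links hang on the hooks of the little rack: lift the long one with the forked lower end up over the lip of its hook and off, and stand it fork-down in the pocket of the marking fixture, lowering it fully home before you let go. Then swing the fixture's raised hold-down lever over and down until its foot rests on top of the link, and let go of everything. Leave the other two links hanging on their hooks and knock nothing over.

Things in the scene. Friction and masses are not known exactly. Their poses are not given: they have to be found in the camera images.
- rack: Dark steel rack fixed to the table. Cross bar 340 mm long along its y, 150 mm up (hook-side face x = +7 mm), on two posts at y = -165 and +165. Three hooks at y = -105, 0, +105 stick out along its +x (roughly away from the robot). Origin: on the table below the cross bar's middle. Any link may hang on any hook, about 40 mm from the cross bar's middle line.
- hook_tip (a point): End of the rack's middle hook (axis of its bar, rack x = 80, y = 0, 150 mm above the table); the outer hooks are alike. 8 mm round bar; at the end an upturned lip, top 10 mm above the bar's upper side, outer face at x = 84. A link must be raised more than 10 and less than 28 mm, drawn out along +x past the lip (about 75 mm), then raised freely.
- fork_link: Flat aluminium link, 14 mm thick (its x), head 45 mm wide (y), straight-sided over the top 72 mm, with a window 26 wide x 36 mm high, upper edge 36 mm below the top. 160 mm long; lower end a fork: two tines 12.5 mm wide, gap 20 wide, 38 deep. 0.18-0.35 kg. Origin: centre of the underside, 30 mm up when hung; top at z = 160. Grip it across the 45 mm.
- short_link: Flat aluminium link, 14 mm thick (its x), head 45 mm wide (y), straight-sided over the top 72 mm, with a window 26 wide x 36 mm high, upper edge 36 mm below the top. Only 120 mm long, plain square lower end, no fork. Origin: centre of the underside. To be left hanging.
- round_link: Flat aluminium link, 14 mm thick (its x), head 45 mm wide (y), straight-sided over the top 72 mm, with a window 26 wide x 36 mm high, upper edge 36 mm below the top. 160 mm long, lower end a round disc 66 mm in diameter with a brass bush, on a 30 mm neck. Origin: centre of the underside. To be left hanging.
- fixture: Grey marking fixture fixed to the table: base 225 x 120 mm, nest block 66 x 90 mm (x, y), top 60 mm up; behind it (+x) a column, and cheeks carrying the lever (x = 67 to 117 mm, up to 212 mm high). Origin: on the table straight below the nest pocket's middle; x points roughly away from the robot. Lever pivot axis along y through x = 80, z = 190 mm.
- nest (a point): Centre of the pocket's floor, 15 mm above the table, fixture's axes. Pocket 18 (x) x 49 mm (y), 45 deep, mouth flared about 4 mm each side; a key 10 mm wide (y), 25 high stands in its middle, straddled by the fork: link's y along pocket's y, either way round. A seated link has its origin here, its top 175 mm above the table.
- hold_lever (a joint): Hold-down lever angle (rad): 0 = arm level, pointing to the fixture's -x over the nest, foot just on top of a seated link; positive = raised (1.57 upright; starts leaning back past that, 1.7-1.95). Stiff: stays where it is left, about 2 N at the handle moves it. Lower stop -0.03. A link not fully home keeps it up.
- lever_handle (a point): Centre of the lever's cross handle: black round bar, 14 mm diameter, 96 mm long along the fixture's y, 120 mm from the pivot (at angle a: fixture x = 80 - 120 cos a, z = 190 + 120 sin a, mm). The 14 mm wide arm joins it in the middle; the bar is free either side of it.
- lever_foot (a point): Middle of the underside of the lever's rubber foot (26 mm disc), 80 mm from the pivot, 15 mm below the arm's centre line.
- spray_can: Spray can, 58 mm diameter, 165 mm high, standing; bystander. Origin: centre of its underside.
- oil_bottle: Clear plastic bottle, 62 mm diameter, 160 mm high, standing; bystander. Origin: centre of its underside.
- paint_tin: Dark tin, 104 mm diameter, 125 mm high, standing; bystander. Origin: centre of its underside.
- cartridge: White sealant cartridge, nozzle up, 48 mm diameter, 225 mm high, standing; bystander. Origin: centre of its underside.

How it is judged:
On the way, in this order (a step that is already met when the one before it is completed fails the run):
1. the forked link is off its hook, held by the gripper and clear of the rack (distance of fork_link from where it was at the start of the episode above 0.06 m and contact force between fork_link and rack below 0.05 N and contact force between the fingers and fork_link above 0.5 N and height (world z) of fork_link above 0.04 m), for 0.1 s.
2. the forked link is down in the nest pocket (within 8 mm of its floor) while still held, the lever still raised (horizontal distance between fork_link and nest below 0.006 m and angle between fork_link's own z axis and vertical below 0.1 rad and z of fork_link in the frame of nest below 0.008 m and contact force between the fingers and fork_link above 0.5 N and value of joint hold_lever above 0.8 rad), for 0.05 s.
3. the link is let go and stays seated, the lever still raised (horizontal distance between fork_link and nest below 0.006 m and angle between fork_link's own z axis and vertical below 0.1 rad and z of fork_link in the frame of nest below 0.003 m and contact force between the fingers and fork_link below 0.05 N and value of joint hold_lever above 0.8 rad), for 0.1 s.
4. the lever is down on the link (value of joint hold_lever below 0.08 rad), for 0.1 s.
At the end, for the whole second after the job is handed in: The forked link stands fully home in the nest pocket (origin within 6 mm sideways and 3 mm in height of the pocket floor centre, upright within 0.1 rad) and at rest, the hold-down lever is below 0.08 rad, the other two links hang within 40 mm of where they started, nothing is knocked over (horizontal distance between fork_link and nest below 0.006 m and angle between fork_link's own z axis and vertical below 0.1 rad and z of fork_link in the frame of nest below 0.003 m and distance of each of short_link, round_link from where it was at the start of the episode below 0.04 m and value of joint hold_lever below 0.08 rad and linear speed of fork_link below 0.02 m/s); the robot touches nothing.
It fails at once if another link is taken or knocked off its hook (moved over 40 mm) (distance of any of short_link, round_link from where it was at the start of the episode above 0.04 m).
It fails at once if a standing bystander is knocked over (tilted over 0.5 rad) (angle between any of spray_can, oil_bottle, paint_tin, cartridge's own z axis and vertical above 0.5 rad).
It also fails if it takes over 64 s, if anything falls off the work surface, if the arm or the gripper's body presses on something with over 40 N, if the wrist force passes 120 N, or if a joint passes its speed limit or range.

### The arm

A 7-joint arm with a two-finger parallel gripper is mounted at the origin on the work surface. World frame = base frame: x ahead of the robot, y to its left, z up, the work surface at z = 0. Lengths are in m, angles in rad, forces in N, time in s.
With the tool pointing down it reaches from about 0.425 to 0.95 m from the base axis. Payload 16.7 kg.
Tool frame: the origin (TCP) lies at the very end of the fingers, on their centre line; the grasp point (between the pads) lies 19 mm behind it; z points along the fingers, x is the direction in which the jaws open and shut, and the axes are right-handed (so a half turn about z gives the same grasp; the last joint's range is limited). The gripper opens to 94 mm and grips with 3 to 60 N. Pads are 16 mm wide; open, the fingers measure 119 mm over their backs; the gripper's body (75 mm by 177 mm) begins 78 mm behind the grasp point.
Start: joints at [-1.498, 0.426, 0.074, 1.606, -0.034, 1.111, -0.067], TCP at [0.148, 0.658, 0.205] pointing down, gripper open.
Joint ranges: [-2.85, 2.85], [-0.5, 2.14], [-1.23, 1.37], [0.21, 2.46], [-1.02, 4.16], [0.16, 2.05], [-2.73, 2.73]. Speed limits (rad/s): [1.89, 1.89, 2.39, 2.39, 3.01, 3.01, 3.01].

### API

Orientations are given as a unit quaternion [w, x, y, z].
In Python, from cell import manip, grab_frame, calibration, cut_out, place_of gives the robot as it stands. The module is installed in compiled form; this text tells all that it offers.
- The arm moves only by the shell command python3 -m pendant 'ROWS' [FORCE]. ROWS is JSON, a list of rows, each a list of 5 numbers: the shift along the tool's x, y, z in m, then the turn about the tool's z in rad, then the opening, from 0 (shut) to 1 (fully open). A call has 1 to 5 rows; each row shifts and turns the pose as measured when the row begins, along the tool's axes as they then stand; what a row does not reach is not made up. A row lasts 1/8 s, in which the tool goes at most 62.5 mm and 10.7 degrees, less where a joint would pass 70% of its speed; a pose out of reach is approached as far as the arm can. A call is refused whole if a number of a shift passes 0.0625 or a number of a turn 0.188, either way. A call with a gripper value outside its range is refused whole. The fingers move at their own pace and stop on an object; FORCE is the grip in N (left out, the last holds). Time passes only in rows, so rows that do not move let the fingers close. It gives the time, the measured TCP pose, the force and the opening at its end, in the units of the state.
- manip.get_state(): the state, without advancing time (a new reading comes with each control period).
- grab_frame(name): name is "scene" or "top" or "wrist"; returns (picture, depth): 384x512x3 uint8, blue, green, red; 384x512 float32, m along the optical axis (not along the pixel's ray), 0 where there is no reading.
- calibration(name): a dict with "fx", "fy", "cx", "cy" (pixels), "R" (3x3) and "t" (3): a world point X has camera coordinates R X + t; the wrist camera has in their place "mount" (4x4, takes a point from camera to tool coordinates, whose origin is the TCP and whose axes are the tool frame's). Camera axes: x right, y down, z forward; pixel columns grow to the right and rows downward; lengths in m; the calibration is good to about 2 mm. A picture is of the moment at which its call begins: read the wrist's pose just before it. calibration takes no time and is no camera call.
- manip.finish_job(): hands the job in, once; it reports no verdict.
Trained networks look in the newest picture that a camera, given by its name, has taken for a name from the list of things; names that differ only in an ending like _2 or _b are one class to them, and where a whole thing is asked for, a point or a joint stands for the part that bears it (a point fixed in the world has none). Each returns a list of dicts, best first, with "conf" (0 to 1); they miss things now and then, are a little off and sometimes report something else, mostly with a low value. They report only what shows in the picture. A call takes as long as a camera call.
- cut_out(camera, label): "mask" (384x512 bool, what is visible of it).
- place_of(camera, label): "location" ([x, y, z] in m, in world coordinates, good to about 4 mm: a listed point, or the origin of a listed thing).
The state is a dict: "t": time; "joint_pos": joint angles; "joint_velocities": joint speeds; "tau": joint torques, N m; "position": TCP position; "tool_rot": TCP orientation; "ft_force": force on the tool from outside, world axes, zero at the start; "wrist_torque": the same for the moment, N m; "grip_width": finger opening in m.
Only numpy, scipy, OpenCV 4.12 (cv2) and the standard library are available. Lean on these libraries where they do the work, as an engineer would, in place of code of your own. Each camera call takes 0.05 s, during which the arm holds its last target. There are 200 camera calls.

## Working session

There is one attempt and no reset: what is moved stays moved. The work goes in short steps, Python scripts to look and compute and a shell command to move; the robot and the scene stay as the last step left them, time stands still between calls to the robot, and variables do not carry over. Pictures are saved under pics/ and viewed, about 8 in all and at most 12, crops included, and the job is handed in when it is done.

```bash
mkdir -p pics; ls; python3 - <<'E'
from cell import *
import cv2,numpy as np
s=manip.get_state(); print({k:np.round(v,3).tolist() for k,v in s.items()})
a,d=grab_frame("scene"); b,e=grab_frame("top")
cv2.imwrite("pics/a.png",np.hstack([cv2.resize(a,(400,300)),cv2.resize(b,(400,300))]))
for cam in("scene","top"):
    for n in "rack hook_tip fork_link short_link round_link fixture nest lever_handle lever_foot spray_can oil_bottle paint_tin cartridge".split():
        print(cam,n,[(round(r["conf"],2),np.round(r["location"],3).tolist()) for r in place_of(cam,n)[:3]])
E
```

```text
pics
{'t': 0.0, 'joint_pos': [-1.499, 0.427, 0.074, 1.607, -0.034, 1.111, -0.067], 'joint_velocities': [-0.002, 0.001, -0.0, -0.002, 0.0, -0.0, -0.001], 'tau': [-0.002, -93.579, 3.665, -45.421, -0.049, 0.02, 0.0], 'position': [0.148, 0.658, 0.205], 'tool_rot': [0.0, 0.781, 0.625, -0.0], 'ft_force': [-0.438, -0.512, -0.653], 'wrist_torque': [0.029, 0.056, 0.007], 'grip_width': 0.094}
scene rack []
scene hook_tip [(0.9, [0.521, 0.231, 0.146])]
scene fork_link [(0.96, [0.485, 0.232, 0.03])]
scene short_link [(0.73, [0.467, 0.338, 0.065])]
scene round_link [(0.68, [0.503, 0.126, 0.032])]
scene fixture [(0.76, [0.498, -0.167, -0.004])]
scene nest [(0.7, [0.502, -0.164, 0.014]), (0.46, [0.504, 0.127, 0.031])]
scene lever_handle [(0.81, [0.605, -0.156, 0.306])]
scene lever_foot [(0.83, [0.581, -0.159, 0.27])]
scene spray_can [(0.59, [0.744, -0.081, 0.001])]
scene oil_bottle [(0.6, [0.489, -0.413, 0.0])]
scene paint_tin [(0.57, [0.651, -0.444, 0.003]), (0.55, [0.581, -0.161, 0.272])]
scene cartridge [(0.64, [0.559, 0.496, 0.0])]
top rack [(0.64, [0.446, 0.228, 0.002]), (0.54, [0.649, -0.445, 0.001]), (0.38, [0.505, 0.127, 0.031])]
top hook_tip [(0.84, [0.52, 0.237, 0.147]), (0.41, [0.5, 0.124, 0.027])]
top fork_link [(0.64, [0.484, 0.231, 0.027])]
top short_link [(0.46, [0.46, 0.336, 0.069])]
top round_link [(0.62, [0.503, 0.126, 0.031])]
top fixture [(0.82, [0.501, -0.166, 0.0])]
top nest [(0.59, [0.501, -0.162, 0.016])]
top lever_handle [(0.62, [0.608, -0.159, 0.31])]
top lever_foot [(0.63, [0.587, -0.158, 0.271])]
top spray_can [(0.68, [0.745, -0.082, -0.0])]
top oil_bottle [(0.88, [0.489, -0.412, -0.002])]
top paint_tin [(0.69, [0.651, -0.443, 0.001])]
top cartridge [(0.8, [0.56, 0.496, 0.003])]
```

View pics/a.png

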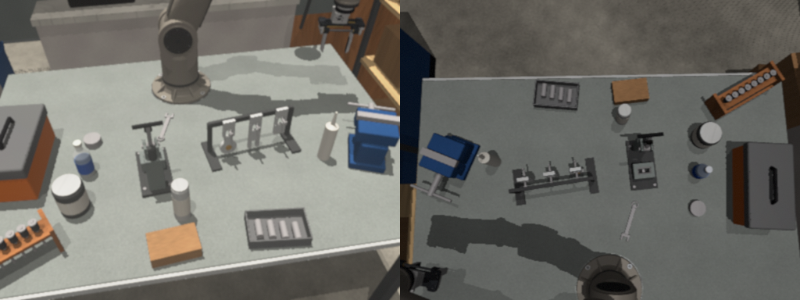

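The picture shows the rack with three links at top-view pixel (553,182), fork link in the middle. The fixture is at (642,165) with its lever leaning back. The cans stand clear of the path. Next I'll measure yaws and positions from depth.

```bash
cat > h.py <<'E'
from cell import *
import cv2,numpy as np
from scipy.spatial.transform import Rotation as Ro
def cloud(cam):
    s=manip.get_state(); im,d=grab_frame(cam); c=calibration(cam)
    v,u=np.indices(d.shape); P=np.stack([(u-c["cx"])/c["fx"]*d,(v-c["cy"])/c["fy"]*d,d],-1)
    if "mount" in c:
        M=np.array(c["mount"]); P=P@M[:3,:3].T+M[:3,3]; q=s["tool_rot"]
        W=Ro.from_quat([q[1],q[2],q[3],q[0]]).apply(P.reshape(-1,3)).reshape(P.shape)+s["position"]
    else: W=(P-np.array(c["t"]))@np.array(c["R"])
    W[d==0]=np.nan
    return im,W
def sel(W,x,y,z):
    m=(W[...,0]>x[0])&(W[...,0]<x[1])&(W[...,1]>y[0])&(W[...,1]<y[1])&(W[...,2]>z[0])&(W[...,2]<z[1]); return W[m]
def rect(P):
    r=cv2.minAreaRect((P[:,:2]*1000).astype(np.float32)); return [np.round(a,1) for a in r],len(P),np.round(np.median(P,0),4)
def st():
    s=manip.get_state(); q=s["tool_rot"]; R=Ro.from_quat([q[1],q[2],q[3],q[0]]).as_matrix()
    return np.array(s["position"]),R
E
python3 - <<'E'
from h import *
print(calibration("wrist"))
for cam in("top","scene"):
    im,W=cloud(cam)
    B=sel(W,(.38,.56),(.0,.45),(.135,.165)); print(cam,"rack z.15",rect(B))
    m=cut_out(cam,"fork_link"); P=W[m[0]["mask"]]; print("fork",rect(P[P[:,2]>.17])) if m else 0
    for nm in("short_link","round_link"):
        m=cut_out(cam,nm)
        if m: P=W[m[0]["mask"]]; print(nm,rect(P[P[:,2]>.17]))
    print("block",rect(sel(W,(.44,.56),(-.23,-.09),(.052,.068))))
    print("base",rect(sel(W,(.40,.8),(-.3,-.05),(.008,.03))))
    print("handle",rect(sel(W,(.5,.75),(-.25,-.05),(.285,.33))))
E
```

```text
{'fx': 265.2641318038632, 'fy': 265.2641318038632, 'cx': 255.78819534219977, 'cy': 193.71424589685157, 'mount': array([[ 9.99999859e-01, -3.93069353e-04,  3.57406204e-04,
         1.06849864e-03],
       [ 2.75839383e-04,  9.59110316e-01,  2.83032376e-01,
        -8.33875470e-02],
       [-4.54043330e-04, -2.83032238e-01,  9.59110289e-01,
        -1.80005113e-01],
       [ 0.00000000e+00,  0.00000000e+00,  0.00000000e+00,
         1.00000000e+00]])}
top rack z.15 ([array([483.4, 230.5]), array([ 89.8, 345.8]), np.float64(7.5)], 702, array([0.453 , 0.2301, 0.1588]))
fork ([array([488. , 230.3]), array([13.9, 44.1]), np.float64(6.8)], 76, array([0.4874, 0.2294, 0.1886]))
round_link ([array([502.9, 126.7]), array([14.1, 44.4]), np.float64(8.3)], 72, array([0.503 , 0.1262, 0.1894]))
block ([array([ 501.5, -163.3]), array([65.9, 90.5]), np.float64(4.3)], 425, array([ 0.5013, -0.1629,  0.0595]))
base ([array([ 604.3, -178.7]), array([387.7, 243.2]), np.float64(2.4)], 1321, array([ 0.5387, -0.1496,  0.0149]))
handle ([array([ 605.2, -155. ]), array([24. , 95.8]), np.float64(4.1)], 179, array([ 0.6085, -0.1548,  0.3116]))
scene rack z.15 ([array([480.6, 231.3]), array([ 96.5, 348. ]), np.float64(7.8)], 1008, array([0.4646, 0.2135, 0.1558]))
fork ([array([487.4, 231.2]), array([18.8, 47.3]), np.float64(9.8)], 130, array([0.4907, 0.2296, 0.1859]))
short_link ([array([467.6, 335. ]), array([19.6, 47.1]), np.float64(7.4)], 123, array([0.4707, 0.3344, 0.1854]))
round_link ([array([502.7, 127.4]), array([17.2, 43.5]), np.float64(4.4)], 123, array([0.5058, 0.1261, 0.1846]))
block ([array([ 499.2, -163.4]), array([70.7, 90.4]), np.float64(5.0)], 167, array([ 0.4994, -0.1949,  0.06  ]))
base ([array([ 597.3, -158.8]), array([362.9, 194. ]), np.float64(3.4)], 1133, array([ 0.5919, -0.1537,  0.0152]))
handle ([array([ 608.2, -155.1]), array([17.2, 95.6]), np.float64(4.2)], 258, array([ 0.6115, -0.1552,  0.3099]))
```

```bash
python3 -m pendant '[[0,0,-0.05,-0.176,1],[0,0,-0.05,-0.176,1],[-0.052,0.0312,0,0,1],[-0.052,0.0312,0,0,1],[-0.052,0.0312,0,0,1]]' 20; python3 -m pendant '[[-0.052,0.0312,0,0,1],[-0.052,0.0312,0,0,1],[-0.052,0.0312,0,0,1],[-0.052,0.0312,0,0,1],[-0.04,0.022,0,0,1]]'; cat >> h.py <<'E'
def err(x,y,yaw):  # yaw deg of tool x direction
    p,R=st(); d=np.array([x,y,p[2]])-p; a=np.degrees(np.arctan2(R[1,0],R[0,0]))
    print("pos",p.round(4),"z",R[:,2].round(3),"yaw",a.round(2),"tool shift",(R.T@d).round(4),"turn",np.radians(a-yaw).round(4))
E
python3 -c "
from h import *
err(.4875,.2305,97.5)
im,W=cloud('wrist'); cv2.imwrite('pics/w1.png',im)
print(rect(sel(W,(.44,.54),(.19,.27),(.178,.2))))
print('rack',rect(sel(W,(.38,.56),(.0,.45),(.135,.165))))
"
```

```text
t: 2.42
position: [0.2624, 0.5165, 0.3077]
tool_rot: [-0.0, 0.652, 0.758, -0.0]
ft_force: [0.9, 1.6, -0.2]
grip_width: 0.0939
t: 3.05
position: [0.4498, 0.2842, 0.3091]
tool_rot: [-0.0, 0.653, 0.757, 0.001]
ft_force: [0.6, 0.9, 0.4]
grip_width: 0.0939
pos [0.4498 0.2842 0.3091] z [ 0.001  0.003 -1.   ] yaw 98.47 tool shift [-0.0587  0.0294 -0.0001] turn 0.0169
([array([485.8, 231.9]), array([14.7, 44.9]), np.float64(6.9)], 538, array([0.4836, 0.2325, 0.1902]))
rack ([array([481.5, 231.1]), array([ 91.3, 346.7]), np.float64(7.6)], 5017, array([0.4501, 0.2278, 0.1609]))
```

View pics/w1.png

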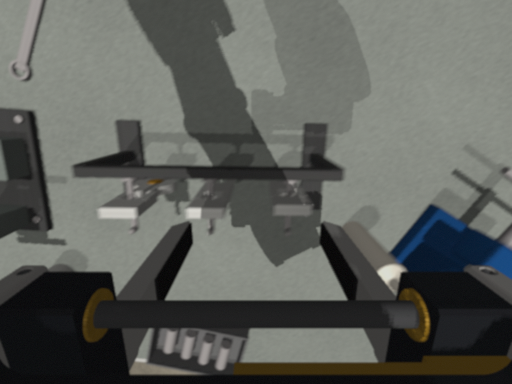

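The wrist picture shows three link tops at (120,212), (207,212) and (292,209), below the cross bar at row 172. The middle one is the fork link. I'll centre over it, settle and re-measure.

```bash
python3 -m pendant '[[-0.058,0.029,0,0.017,1],[0,0,0.03,0,1],[0,0,0,0,1],[0,0,0,0,1]]'; python3 -c "
from h import *
im,W=cloud('wrist')
P=sel(W,(.44,.54),(.19,.27),(.178,.2));print(rect(P))
err(.487,.231,97.5)
"
```

```text
t: 3.6
position: [0.4858, 0.2331, 0.2806]
tool_rot: [0.001, 0.663, 0.749, 0.003]
ft_force: [0.8, -0.1, -0.3]
grip_width: 0.0941
([array([485.7, 231.7]), array([14.5, 44.9]), np.float64(6.7)], 661, array([0.4842, 0.232 , 0.1903]))
pos [0.4855 0.2333 0.2804] z [ 0.004  0.003 -1.   ] yaw 97.04 tool shift [-0.0025  0.0012 -0.    ] turn -0.0081
```

```bash
python3 -m pendant '[[-0.002,0.001,0.04,0,1],[0,0,0.04,0,1],[0,0,0.04,0,1],[0,0,0.009,0,1],[0,0,0,0,1]]'; python3 -c "
from h import *
err(.4865,.2315,97)"; python3 -m pendant '[[0,0,0,0,0.2],[0,0,0,0,0.2],[0,0,0,0,0.2],[0,0,0,0,0.2],[0,0,0,0,0.2]]' 30
```

```text
t: 4.28
position: [0.4891, 0.2371, 0.1539]
tool_rot: [0.001, 0.66, 0.751, 0.007]
ft_force: [0.3, -0.3, -0.0]
grip_width: 0.094
pos [0.4891 0.2371 0.1539] z [ 0.01   0.008 -1.   ] yaw 97.35 tool shift [-0.0052 -0.0033 -0.0001] turn 0.0062
t: 4.9
position: [0.491, 0.2378, 0.158]
tool_rot: [0.002, 0.66, 0.751, 0.009]
ft_force: [2.1, -19.5, 8.7]
grip_width: 0.0475
```

```bash
python3 -m pendant '[[-0.005,-0.002,0.002,0,0.2],[0,0,0,0,0.2]]' 30;  python3 -c "
from h import *
err(.4865,.2315,97)"
```

```text
t: 5.15
position: [0.4915, 0.2356, 0.1582]
tool_rot: [0.002, 0.66, 0.751, 0.013]
ft_force: [0.4, -1.4, -1.8]
grip_width: 0.0448
pos [0.4915 0.2356 0.1582] z [ 0.019  0.017 -1.   ] yaw 97.4 tool shift [-0.0034 -0.0054 -0.0002] turn 0.007
```

```bash
python3 -m pendant '[[0,0,-0.01,0,0.2],[0,0,-0.009,0,0.2],[0,0,0,0,0.2]]' 40;  python3 -c "
from h import *
err(.4865,.2315,97)
im,W=cloud('wrist'); P=sel(W,(.44,.54),(.19,.27),(.19,.23));print(rect(P))
for c in('scene','top'):print([(r['conf'],np.round(r['location'],4)) for r in place_of(c,'fork_link')[:1]] if grab_frame(c) else 0)
"
```

```text
t: 5.52
position: [0.4908, 0.235, 0.1783]
tool_rot: [0.002, 0.66, 0.751, 0.012]
ft_force: [0.9, -0.2, -3.2]
grip_width: 0.0451
pos [0.4908 0.235  0.1783] z [ 0.018  0.016 -1.   ] yaw 97.4 tool shift [-0.003  -0.0047 -0.0001] turn 0.0069
([array([487.7, 235.2]), array([20.8, 69.5]), np.float64(7.7)], 3846, array([0.4815, 0.2345, 0.2105]))
[(0.62, array([0.4846, 0.236 , 0.0535]))]
[(0.68, array([0.5584, 0.4967, 0.0028]))]
```

```bash
python3 -m pendant '[[0,0.025,0,0,0.2],[0,0.025,0,0,0.2],[0,0.025,0,0,0.2],[0,0.006,0,0,0.2]]';  python3 -c "
from h import *
err(.4865,.2315,97)
im,W=cloud('scene');cv2.imwrite('pics/s2.png',cv2.resize(im[100:260,190:420],None,fx=3,fy=3))"
```

```text
t: 6.28
position: [0.5718, 0.2455, 0.1776]
tool_rot: [0.001, 0.66, 0.752, 0.01]
ft_force: [-0.5, 0.1, -2.9]
grip_width: 0.0449
pos [0.5718 0.2455 0.1776] z [ 0.015  0.014 -1.   ] yaw 97.46 tool shift [-0.0029 -0.0864 -0.0015] turn 0.008
```

View pics/s2.png

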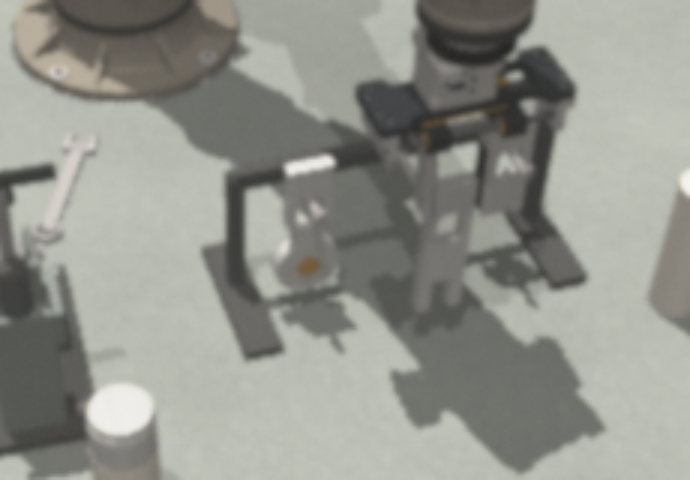

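The link is off the hook, held at (445,220) in the crop. Both other links still hang. Now raise it and carry it across.

```bash
python3 -m pendant '[[0,0,-0.046,0,0.2],[0,0,-0.046,0,0.2],[0,0,-0.046,0,0.2],[0,0,-0.046,0.03,0.2],[0,0,0,0.025,0.2]]';  python3 -c "
from h import *
err(.501,-.1633,94.3)"
```

```text
t: 6.95
position: [0.5648, 0.2421, 0.365]
tool_rot: [-0.0, 0.68, 0.733, 0.008]
ft_force: [0.9, -0.3, -3.0]
grip_width: 0.0448
pos [0.5648 0.2421 0.365 ] z [ 0.01   0.012 -1.   ] yaw 94.25 tool shift [-0.3996 -0.0935 -0.0057] turn -0.001
```

```bash
python3 -m pendant '[[-0.048,-0.0115,0,0,0.2],[-0.048,-0.0115,0,0,0.2],[-0.048,-0.0115,0,0,0.2],[-0.048,-0.0115,0,0,0.2],[-0.048,-0.0115,0,0,0.2]]';python3 -m pendant '[[-0.044,-0.0115,0,0,0.2],[-0.044,-0.0115,0,0,0.2],[-0.02,-0.005,0,0,0.2],[-0.01,0,0,0,0.2],[0,0,0,0,0.2]]';  python3 -c "
from h import *
err(.501,-.1633,94.3)
im,W=cloud('scene');m=cut_out('scene','fork_link');print(rect(W[m[0]['mask']]))
cv2.imwrite('pics/s3.png',cv2.resize(im[40:240,80:330],None,fx=3,fy=3))"
```

```text
t: 7.58
position: [0.5195, -0.0041, 0.355]
tool_rot: [-0.003, 0.678, 0.735, 0.005]
ft_force: [1.3, -0.9, -2.4]
grip_width: 0.0449
t: 8.2
position: [0.4949, -0.1295, 0.3484]
tool_rot: [-0.006, 0.68, 0.733, 0.004]
ft_force: [0.8, 0.1, -2.6]
grip_width: 0.0449
pos [ 0.4949 -0.1295  0.3484] z [-0.004  0.013 -1.   ] yaw 94.36 tool shift [-0.0341  0.0035 -0.0005] turn 0.0011
([array([ 219.2, -138.6]), array([ 68.1, 568.6]), np.float64(89.5)], 797, array([nan, nan, nan]))
```

View pics/s3.png

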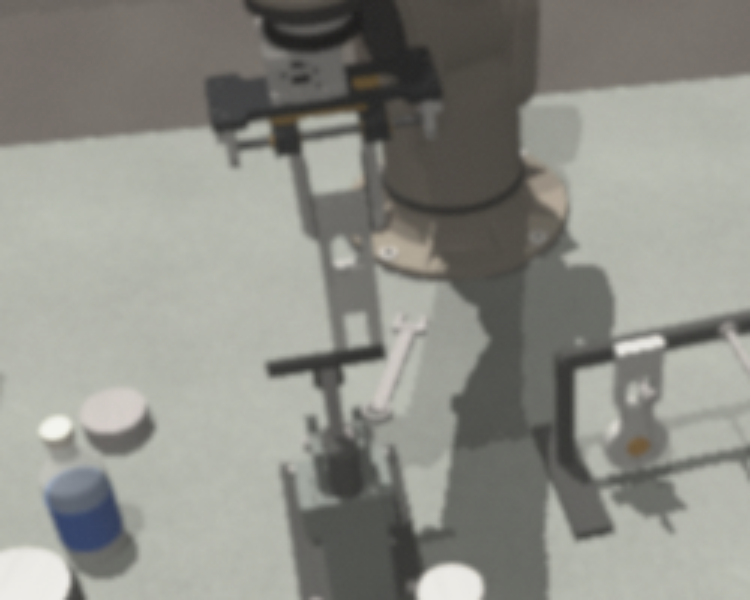

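The fork link is held upright ahead of the lever, with its fork behind the lever bar near (355,330). Now measure the link in the tool frame.

```bash
python3 -m pendant '[[-0.034,0.003,0,0,0.2],[0,0,0,0,0.2],[0,0,0,0,0.2]]';  cat > m.py <<'E'
from h import *
err(.501,-.1633,94.3)
p,R=st()
for c in('wrist','top','scene'):
    im,W=cloud(c); T=(W-p)@R
    m=(abs(T[...,0])<.021)&(abs(T[...,1])<.03)&(T[...,2]>-.045)&(T[...,2]<.14); Q=T[m]
    print(c,len(Q))
    for a in np.arange(-.045,.14,.02):
        q=Q[(Q[:,2]>a)&(Q[:,2]<a+.02)]
        if len(q)>5: print(a.round(3),len(q),"y pct",np.percentile(q[:,1],[5,50,95]).round(4),"x",np.percentile(q[:,0],[5,95]).round(4), "zmed",np.median(q[:,2]).round(4))
E
python3 m.py
```

```text
t: 8.68
position: [0.502, -0.159, 0.3474]
tool_rot: [-0.006, 0.677, 0.736, 0.004]
ft_force: [-0.9, 0.2, -2.8]
grip_width: 0.0447
pos [ 0.502  -0.159   0.3474] z [-0.004  0.014 -1.   ] yaw 94.77 tool shift [-0.0042 -0.0013 -0.0001] turn 0.0081
wrist 4385
-0.045 1707 y pct [-0.0124 -0.0073  0.0006] x [-0.0188  0.0189] zmed -0.0324
-0.025 762 y pct [-0.0129 -0.0124 -0.0119] x [-0.0189  0.0189] zmed -0.0159
-0.005 401 y pct [-0.0132 -0.0127 -0.0122] x [-0.0196  0.0195] zmed 0.0014
0.015 186 y pct [-0.0135 -0.013  -0.0091] x [-0.0201  0.02  ] zmed 0.0249
0.035 742 y pct [-0.0137 -0.0109 -0.0005] x [-0.0164  0.0161] zmed 0.0399
0.055 258 y pct [-0.0142 -0.0138 -0.0134] x [-0.0188  0.0187] zmed 0.0643
0.075 189 y pct [-0.0145 -0.0141 -0.0137] x [-0.0194  0.019 ] zmed 0.0841
0.095 95 y pct [-0.0149 -0.0145 -0.014 ] x [-0.0195  0.0198] zmed 0.1052
0.115 45 y pct [-0.0152 -0.0147 -0.0143] x [-0.02    0.0191] zmed 0.1205
top 3
scene 696
-0.045 95 y pct [-0.0117 -0.002   0.0034] x [-0.0187  0.019 ] zmed -0.0316
-0.025 115 y pct [-0.0035 -0.0004  0.0021] x [-0.0191  0.0185] zmed -0.0141
-0.005 77 y pct [-0.0032 -0.0008  0.0025] x [-0.0194  0.0192] zmed 0.0029
0.015 38 y pct [-0.0037 -0.0004  0.0027] x [-0.0198  0.0201] zmed 0.0261
0.035 120 y pct [-0.0117 -0.002   0.0016] x [-0.0181  0.0184] zmed 0.0432
0.055 98 y pct [-0.0045 -0.0015  0.0019] x [-0.019   0.0185] zmed 0.0651
0.075 84 y pct [-0.0061 -0.0018  0.0018] x [-0.0188  0.0187] zmed 0.084
0.095 49 y pct [-0.0064 -0.0017  0.0009] x [-0.02    0.0192] zmed 0.1053
0.115 20 y pct [-0.0044 -0.0021 -0.0001] x [-0.0187  0.0192] zmed 0.1196
```

```bash
cat > n.py <<'E'
from h import *
p,R=st()
im,W=cloud('wrist'); print("block",rect(sel(W,(.44,.56),(-.23,-.09),(.052,.068))))
b=p+R@np.array([0,-.0075,.128]); print("link bottom",b.round(4))
err(.5013+p[0]-b[0],-.1633+p[1]-b[1],94.3)
E
python3 n.py; python3 - <<'E'
from h import *
im,W=cloud('top'); B=sel(W,(.44,.56),(-.23,-.09),(.052,.068)); print(rect(B))
E
```

```text
block ([array([ 499.1, -163.3]), array([66.4, 90. ]), np.float64(4.4)], 1510, array([ 0.4926, -0.1635,  0.0603]))
link bottom [ 0.4938 -0.1584  0.2197]
pos [ 0.5018 -0.1596  0.3477] z [-0.004  0.014 -1.   ] yaw 94.74 tool shift [-0.0054  0.0071 -0.0001] turn 0.0076
([array([ 501.1, -161.7]), array([65.6, 86.9]), np.float64(4.8)], 206, array([ 0.4828, -0.1537,  0.0594]))
```

```bash
python3 -m pendant '[[-0.005,0.006,0,0.008,0.2],[0,0,0.04,0,0.2],[0,0,0.04,0,0.2],[0,0,0.04,0,0.2],[0,0,0.012,0,0.2]]'; python3 -m pendant '[[0,0,0,0,0.2]]'; python3 n.py
```

```text
t: 9.55
position: [0.5109, -0.1631, 0.2136]
tool_rot: [-0.004, 0.68, 0.733, 0.005]
ft_force: [1.1, -0.3, -1.5]
grip_width: 0.0444
t: 9.68
position: [0.5111, -0.1633, 0.2138]
tool_rot: [-0.004, 0.681, 0.733, 0.005]
ft_force: [0.3, 1.9, -2.0]
grip_width: 0.0447
block ([array([ 499.2, -163.2]), array([66.4, 90.2]), np.float64(4.7)], 2320, array([ 0.486 , -0.1648,  0.0604]))
link bottom [ 0.5036 -0.1622  0.0858]
pos [ 0.5113 -0.1634  0.2143] z [ 0.001  0.013 -1.   ] yaw 94.22 tool shift [-0.0008 -0.0026 -0.    ] turn -0.0015
```

```bash
python3 -m pendant '[[-0.001,-0.0035,0,0,0.2],[0,0,0.018,0,0.2],[0,0,0,0,0.2],[0,0,0,0,0.2]]'; python3 n.py;python3 -c "
from h import *
im,_=grab_frame('wrist');im2,_=grab_frame('scene')
cv2.imwrite('pics/w4.png',np.hstack([cv2.resize(im[100:384,120:400],(400,400)),cv2.resize(im2[120:270,120:270],(400,400))]))"
```

```text
t: 10.22
position: [0.5093, -0.1648, 0.1978]
tool_rot: [-0.003, 0.681, 0.733, 0.007]
ft_force: [-0.5, 0.7, -1.7]
grip_width: 0.0446
block ([array([ 499. , -163.1]), array([66.2, 90.1]), np.float64(4.2)], 2431, array([ 0.4848, -0.1622,  0.0605]))
link bottom [ 0.5025 -0.1637  0.0698]
pos [ 0.5092 -0.1647  0.1977] z [ 0.005  0.013 -1.   ] yaw 94.24 tool shift [ 0.0004 -0.0011 -0.    ] turn -0.0011
```

View pics/w4.png

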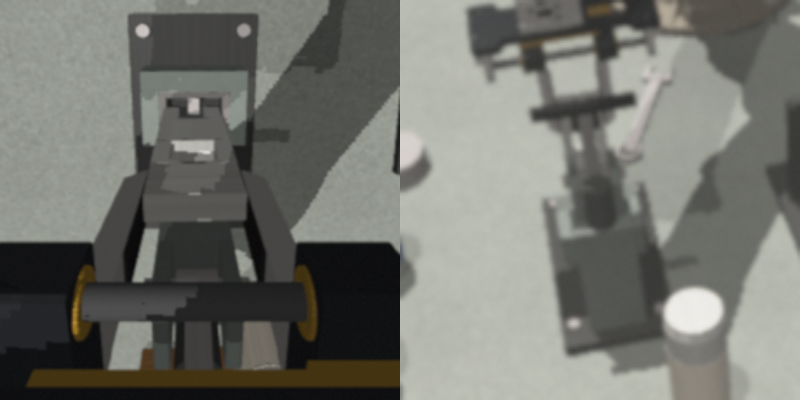

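In the wrist crop the key (193,104) shows centred in the fork gap, with the pocket mouth at rows 95–115. Insert gently.

```bash
python3 -m pendant '[[0,-0.002,0.006,0,0.2],[0,0,0.008,0,0.2],[0,0,0.006,0,0.2]]'; python3 n.py
```

```text
t: 10.75
position: [0.5075, -0.1644, 0.1769]
tool_rot: [-0.002, 0.68, 0.733, 0.007]
ft_force: [-0.1, 0.4, -1.2]
grip_width: 0.0448
block ([array([ 499. , -163.2]), array([66.2, 90.1]), np.float64(4.1)], 2808, array([ 0.4849, -0.1634,  0.0605]))
link bottom [ 0.5008 -0.1633  0.0489]
pos [ 0.5072 -0.1643  0.1763] z [ 0.005  0.013 -1.   ] yaw 94.26 tool shift [-0.0002  0.0008  0.    ] turn -0.0008
```

Inside by 11 mm with no contact force. Continue to key height, then home.

```bash
python3 -m pendant '[[0,0,0.008,0,0.2],[0,0,0.008,0,0.2]]'; python3 -m pendant '[[0,0,0.008,0,0.2],[0,0,0.006,0,0.2]]'; python3 -m pendant '[[0,0,0.004,0,0.2]]';  python3 n.py
```

```text
t: 11.05
position: [0.5074, -0.1641, 0.1594]
tool_rot: [-0.003, 0.68, 0.733, 0.007]
ft_force: [-0.5, -0.8, -2.2]
grip_width: 0.0447
t: 11.3
position: [0.5074, -0.164, 0.1441]
tool_rot: [-0.003, 0.68, 0.733, 0.006]
ft_force: [0.1, 0.3, -2.8]
grip_width: 0.0453
t: 11.42
position: [0.51, -0.1653, 0.142]
tool_rot: [-0.0, 0.68, 0.733, 0.008]
ft_force: [-1.3, -0.6, 54.4]
grip_width: 0.0445
block ([array([ 499. , -163.1]), array([66. , 90.3]), np.float64(4.2)], 3716, array([ 0.486 , -0.163 ,  0.0605]))
link bottom [ 0.5039 -0.1644  0.0139]
pos [ 0.5103 -0.1654  0.142 ] z [ 0.011  0.011 -1.   ] yaw 94.25 tool shift [ 0.0014 -0.0027 -0.    ] turn -0.0009
```

Bottomed at the expected height. Relax, check the height, then open.

```bash
python3 -m pendant '[[0,0,0,0,0.2],[0,0,0,0,0.2]]'; python3 -m pendant '[[0,0,0,0,1],[0,0,0,0,1],[0,0,0,0,1],[0,0,0,0,1]]'; python3 -c "
from h import *
err(.5,-.163,94.3)
im,W=cloud('wrist');P=sel(W,(.48,.53),(-.19,-.14),(.165,.2));print(rect(P),np.percentile(P[:,2],[50,90,98]))"
```

```text
t: 11.72
position: [0.5103, -0.1658, 0.1423]
tool_rot: [0.0, 0.681, 0.733, 0.008]
ft_force: [-2.3, 0.3, -0.4]
grip_width: 0.0446
t: 12.22
position: [0.5108, -0.1657, 0.1422]
tool_rot: [0.0, 0.68, 0.733, 0.008]
ft_force: [0.5, -0.1, -0.2]
grip_width: 0.0815
pos [ 0.5108 -0.1657  0.1422] z [ 0.012  0.011 -1.   ] yaw 94.24 tool shift [ 0.0035 -0.0105 -0.0001] turn -0.0011
([array([ 503.5, -164.3]), array([15.5, 45.1]), np.float64(4.7)], 1992, array([ 0.5006, -0.1645,  0.1754])) [0.17543176 0.17634424 0.17682609]
```

Seated: link top at z ≈ 0.175, finger free. Retreat upwards, then turn for the lever.

```bash
python3 -m pendant '[[0,0,-0.03,0,1],[0,0,-0.055,0,1],[0,0,-0.055,0,1],[0,0,-0.055,0,1],[0,0,-0.055,0,1]]'; python3 -m pendant '[[0,0,-0.01,0.175,1],[0,0,0,0.175,1],[0,0,0,0.175,1],[0,0,0,0.175,1],[0,0,0,0.175,1]]'; python3 -m pendant '[[0,0,0,0.175,1],[0,0,0,0.175,1],[0,0,0,0.175,1],[0,0,0,0.175,0.5],[0,0,0,0,0.5]]';python3 -c "
from h import *
print(np.round(manip.get_state()['joint_pos'],2))
f=np.radians(4.3);hx=.6105-.028*np.sin(f);hy=-.155+.028*np.cos(f);print(hx,hy);err(hx,hy,4.3)
for c in('top','scene'):
    im,W=cloud(c);P=sel(W,(.5,.75),(-.25,-.05),(.285,.33));print(rect(P),np.percentile(P[:,2],[50,90,98]))
    m=cut_out(c,'fork_link'); 
    Q=W[m[0]['mask']] if m else P; print('link',rect(Q[Q[:,2]>.16]))
im2=im;cv2.imwrite('pics/s5.png',cv2.resize(im[60:240,100:290],None,fx=3,fy=3))"
```

```text
t: 12.9
position: [0.5059, -0.168, 0.3961]
tool_rot: [-0.002, 0.681, 0.733, 0.006]
ft_force: [1.4, 0.2, 0.4]
grip_width: 0.0941
t: 13.52
position: [0.5069, -0.169, 0.4114]
tool_rot: [-0.003, 0.932, 0.363, 0.008]
ft_force: [0.1, 0.1, -0.0]
grip_width: 0.0942
t: 14.15
position: [0.5066, -0.1692, 0.4113]
tool_rot: [-0.006, 1.0, 0.009, 0.007]
ft_force: [0.6, -0.2, -0.1]
grip_width: 0.0774
[-0.49  0.05  0.75  1.66 -0.05  1.43  0.28]
0.6084005956488628 -0.12707881626129675
pos [ 0.5066 -0.1692  0.4113] z [ 0.013  0.012 -1.   ] yaw 1.07 tool shift [ 0.1026 -0.0402  0.0018] turn -0.0564
([array([ 602.6, -144.6]), array([27.6, 73.7]), np.float64(3.8)], 142, array([ 0.608 , -0.1474,  0.3113])) [0.31128909 0.31404304 0.31553257]
link ([array([ 502.4, -163.9]), array([13.6, 42.6]), np.float64(5.3)], 66, array([ 0.5015, -0.1628,  0.1746]))
([array([ 608.7, -155.2]), array([17.3, 95.7]), np.float64(3.2)], 259, array([ 0.6113, -0.1554,  0.3102])) [0.31015054 0.31371627 0.3152214 ]
link ([array([ 608.7, -155.2]), array([17.3, 95.7]), np.float64(3.2)], 259, array([ 0.6113, -0.1554,  0.3102]))
```

View pics/s5.png

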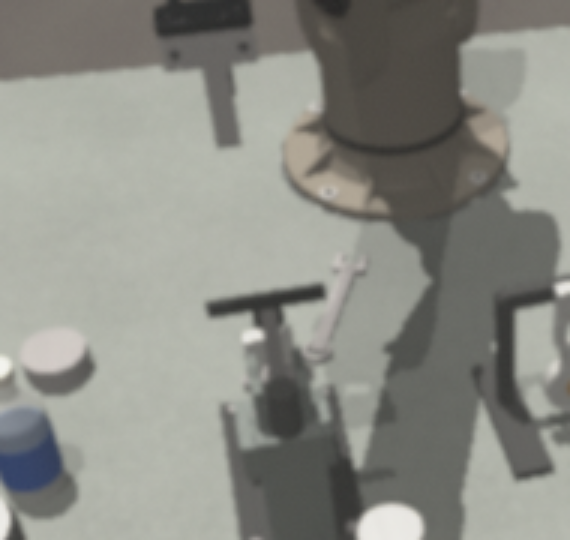

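The link stands in the nest at (253,340), and the handle bar at (265,300) is still raised. Move over its +y half.

```bash
python3 -m pendant '[[0.049,-0.02,0,-0.056,0.5],[0.049,-0.02,0,0,0.5],[0,0,0,0,0.5],[0,0,0,0,0.5]]'; python3 -c "
from h import *
err(.604,-.127,4.3)
p,R=st();im,W=cloud('wrist');P=sel(W,(.5,.75),(-.25,-.05),(.285,.33));print(rect(P),np.percentile(P[:,2],[50,90,98]))
cv2.imwrite('pics/w6.png',im)"
```

```text
t: 14.85
position: [0.605, -0.1237, 0.4135]
tool_rot: [-0.006, 0.999, 0.044, 0.007]
ft_force: [0.2, 0.1, 0.2]
grip_width: 0.0467
pos [ 0.605  -0.1237  0.4135] z [ 0.014  0.013 -1.   ] yaw 5.01 tool shift [-0.0013  0.0032 -0.0001] turn 0.0124
([array([ 606.1, -154.1]), array([17.8, 95.9]), np.float64(5.1)], 972, array([ 0.6077, -0.1499,  0.3126])) [0.31261095 0.31405502 0.31459295]
```

View pics/w6.png

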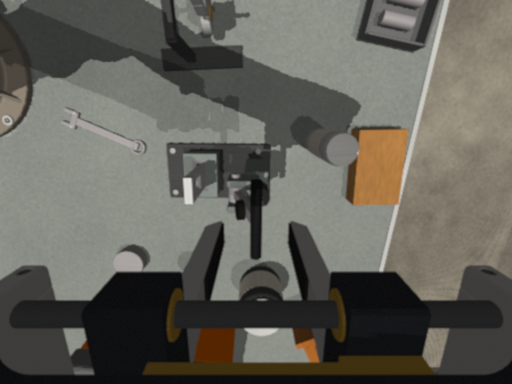

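The bar lies vertically at column 256, rows 180–258, between the fingers. The link is seated at (188,190). Descend.

```bash
python3 -m pendant '[[0.001,0.003,0.03,0.012,0.5],[0,0,0.04,0,0.5],[-0.001,0.001,0.035,0,0.5],[0,0,0,0,0.5]]';  python3 -c "
from h import *
err(.6065,-.1265,4.3)"
```

```text
t: 15.4
position: [0.6047, -0.1278, 0.3082]
tool_rot: [-0.007, 0.999, 0.038, 0.01]
ft_force: [-1.1, -0.4, 1.3]
grip_width: 0.0471
pos [ 0.6047 -0.1278  0.3082] z [ 0.018  0.016 -1.   ] yaw 4.34 tool shift [ 0.0018 -0.0011  0.0001] turn 0.0007
```

```bash
python3 -m pendant '[[0.001,0,0.018,0,0.5],[0,0,0,0,0.1],[0,0,0,0,0.1],[0,0,0,0,0.1],[0,0,0,0,0.1]]' 12;  python3 -c "
from h import *
err(.6065,-.1265,4.3)"
```

```text
t: 16.02
position: [0.6074, -0.1282, 0.294]
tool_rot: [-0.008, 0.999, 0.038, 0.012]
ft_force: [0.4, 0.5, -3.3]
grip_width: 0.0135
pos [ 0.6074 -0.1282  0.294 ] z [ 0.024  0.016 -1.   ] yaw 4.35 tool shift [-0.0008 -0.0018  0.    ] turn 0.001
```

The handle is gripped at 13.5 mm. Follow the arc in steps.

```bash
cat > arc.py <<'E'
from h import *
p,R=st();f=np.radians(4.3);g=p-R[:,2]*.019
xf=(g[0]-.5010)*np.cos(f)+(g[1]+.1633)*np.sin(f);zz=g[2]
a=np.arctan2(zz-.19,.08-xf);print("xf",xf.round(4),"z",zz.round(4),"a",a.round(3),"r",np.hypot(zz-.19,.08-xf).round(4),"tilt",R[:,2].round(3))
for k in (.2,.4,.6):
    t=np.array([.08-.12*np.cos(a-k),.19+.12*np.sin(a-k)]);print(k,"dx,dz(tool)",(t[0]-xf).round(4),(zz-t[1]).round(4))
E
python3 arc.py; python3 -m pendant '[[-0.012,-0,-0.001,0,0.1],[-0.012,0,0,0,0.1],[-0.012,0,0,0,0.1]]'; python3 arc.py
```

```text
xf 0.1082 z 0.3129 a 1.797 r 0.1262 tilt [ 0.024  0.016 -1.   ]
0.2 dx,dz(tool) -0.0251 0.003
0.4 dx,dz(tool) -0.049 0.0048
0.6 dx,dz(tool) -0.0721 0.0113
t: 16.4
position: [0.5739, -0.1308, 0.2964]
tool_rot: [-0.007, 0.999, 0.039, 0.016]
ft_force: [1.9, 0.4, 0.5]
grip_width: 0.0135
xf 0.0745 z 0.3154 a 1.527 r 0.1255 tilt [ 0.031  0.015 -0.999]
0.2 dx,dz(tool) -0.0235 0.0089
0.4 dx,dz(tool) -0.046 0.017
0.6 dx,dz(tool) -0.0665 0.0294
```

```bash
sed -i 's/\.12\*np/.1255*np/g' arc.py; python3 -m pendant '[[-0.022,0,0.0025,0,0.1],[-0.022,0,0.007,0,0.1],[-0.02,0,0.011,0,0.1]]'; python3 arc.py
```

```text
t: 16.77
position: [0.5097, -0.1354, 0.2744]
tool_rot: [-0.007, 0.999, 0.039, 0.017]
ft_force: [3.1, -1.4, -0.2]
grip_width: 0.0136
xf 0.0101 z 0.2934 a 0.976 r 0.1248 tilt [ 0.034  0.016 -0.999]
0.2 dx,dz(tool) -0.0197 0.0154
0.4 dx,dz(tool) -0.0353 0.035
0.6 dx,dz(tool) -0.0468 0.0572
```

```bash
python3 -m pendant '[[-0.0185,0,0.0155,0,0.1],[-0.015,0,0.019,0,0.1],[-0.0105,0,0.021,0,0.1]]'; python3 arc.py; python3 -c "
import h;print(h.manip.get_state()['ft_force'])"
```

```text
t: 17.15
position: [0.4656, -0.1383, 0.2168]
tool_rot: [-0.008, 0.999, 0.039, 0.019]
ft_force: [9.0, -0.9, -2.2]
grip_width: 0.0135
xf -0.0342 z 0.2358 a 0.382 r 0.123 tilt [ 0.037  0.017 -0.999]
0.2 dx,dz(tool) -0.0092 0.0232
0.4 dx,dz(tool) -0.0113 0.0481
0.6 dx,dz(tool) -0.0083 0.073
[ 9.01532307 -0.9449542  -2.1731188 ]
```

```bash
python3 -m pendant '[[-0.004,0,0.022,0,0.1],[0,0,0.016,0,0.1]]'; python3 arc.py; python3 -m pendant '[[0.001,0,0.006,0,0.1]]'; python3 arc.py
```

```text
t: 17.4
position: [0.4584, -0.1388, 0.1767]
tool_rot: [-0.008, 0.999, 0.038, 0.016]
ft_force: [-2.2, -1.3, 1.4]
grip_width: 0.0134
xf -0.0413 z 0.1957 a 0.047 r 0.1214 tilt [ 0.032  0.018 -0.999]
0.2 dx,dz(tool) -0.0027 0.0248
0.4 dx,dz(tool) 0.0036 0.0491
0.6 dx,dz(tool) 0.0145 0.0716
t: 17.52
position: [0.4585, -0.1388, 0.1703]
tool_rot: [-0.008, 0.999, 0.038, 0.016]
ft_force: [-8.6, 0.1, 19.7]
grip_width: 0.0134
xf -0.0411 z 0.1893 a -0.006 r 0.1211 tilt [ 0.03   0.018 -0.999]
0.2 dx,dz(tool) -0.0017 0.0249
0.4 dx,dz(tool) 0.0058 0.0488
0.6 dx,dz(tool) 0.0179 0.0708
```

Upward reaction of 20 N: the foot is on the link. Release and check.

```bash
python3 -m pendant '[[0,0,0,0,0.1],[0,0,0,0,0.45],[0,0,0,0,0.45],[0,0,0,0,0.45]]'; python3 -m pendant '[[0,0,-0.03,0,0.45],[0,0,-0.05,0,0.45],[0,0,-0.06,0,0.45],[0,0,-0.06,0,0.45],[0,0,0,0,0.45]]'; python3 - <<'E'
from h import *
err(.4585,-.1388,4.3)
f=np.radians(4.3)
for c in('wrist','top','scene'):
    im,W=cloud(c); xf=(W[...,0]-.501)*np.cos(f)+(W[...,1]+.1633)*np.sin(f); yf=-(W[...,0]-.501)*np.sin(f)+(W[...,1]+.1633)*np.cos(f)
    H=W[(abs(xf+.04)<.02)&(abs(yf)>.012)&(abs(yf)<.046)&(W[...,2]>.15)&(W[...,2]<.26)]
    if len(H): print(c,'handle',rect(H),np.percentile(H[:,2],[50,95,99]).round(4))
    for a in(-.02,0,.02,.04):
        A=W[(abs(xf-a)<.006)&(abs(yf)<.006)&(W[...,2]>.15)&(W[...,2]<.26)]
        if len(A)>2: print('arm',a,np.percentile(A[:,2],[50,95]).round(4))
    L=W[(abs(xf)<.012)&(abs(yf)>.016)&(abs(yf)<.021)&(W[...,2]>.15)&(W[...,2]<.185)]
    if len(L): print('link top',np.median(L[:,2]).round(4),len(L))
    for n in('fork_link','lever_handle','short_link','round_link'): print(n,[(round(r['conf'],2),np.round(r['location'],3).tolist()) for r in place_of(c,n)[:1]])
    if c!='top':cv2.imwrite(f'pics/f_{c}.png',cv2.resize(im[60:260,80:400],None,fx=2.4,fy=2.4) if c=='scene' else im)
E
```

```text
t: 18.02
position: [0.4582, -0.1387, 0.1708]
tool_rot: [-0.009, 0.999, 0.038, 0.016]
ft_force: [0.3, 0.3, 0.4]
grip_width: 0.0399
t: 18.65
position: [0.451, -0.1426, 0.377]
tool_rot: [-0.008, 0.999, 0.038, 0.015]
ft_force: [-1.0, -0.6, 0.3]
grip_width: 0.0422
pos [ 0.451  -0.1426  0.377 ] z [ 0.029  0.018 -0.999] yaw 4.33 tool shift [ 0.0077 -0.0033  0.0003] turn 0.0005
wrist handle ([array([ 459.2, -166.3]), array([13.4, 91.7]), np.float64(4.4)], 458, array([ 0.4589, -0.153 ,  0.1967])) [0.1967 0.1985 0.1993]
arm -0.02 [0.1968 0.1978]
arm 0 [0.1966 0.1978]
arm 0.02 [0.1968 0.1979]
arm 0.04 [0.1964 0.1979]
link top 0.1751 68
fork_link [(0.61, [0.499, -0.164, 0.016])]
lever_handle [(0.62, [0.459, -0.166, 0.186])]
short_link [(0.21, [0.498, -0.167, 0.015])]
round_link [(0.75, [0.504, 0.132, 0.029])]
top handle ([array([ 459.2, -137.1]), array([13.9, 32.6]), np.float64(4.4)], 51, array([ 0.4594, -0.1382,  0.1955])) [0.1955 0.2004 0.2013]
arm -0.02 [0.1932 0.1972]
arm 0.02 [0.1923 0.1958]
arm 0.04 [0.1958 0.1991]
link top 0.1727 11
fork_link [(0.5, [0.497, -0.167, 0.011])]
lever_handle [(0.62, [0.459, -0.168, 0.192])]
short_link [(0.41, [0.464, 0.336, 0.068])]
round_link [(0.62, [0.558, 0.494, 0.002])]
scene handle ([array([ 460.8, -166.4]), array([16.7, 91.6]), np.float64(8.1)], 122, array([ 0.4625, -0.1788,  0.1944])) [0.1944 0.1991 0.2005]
arm -0.02 [0.1961 0.1984]
arm 0 [0.1963 0.2002]
arm 0.02 [0.1958 0.1984]
arm 0.04 [0.1949 0.1987]
link top 0.1708 31
fork_link []
lever_handle [(0.85, [0.455, -0.167, 0.19])]
short_link [(0.81, [0.469, 0.335, 0.066])]
round_link [(0.71, [0.504, 0.124, 0.033])]
```

View pics/f_scene.png

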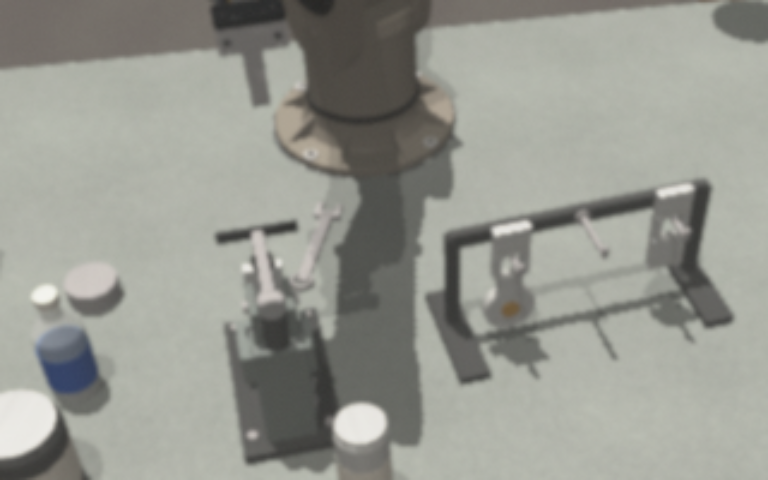

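The lever is level on the link (arm top flat at 0.197 for all x), the other links hang and nothing has fallen. Hand in.

```bash
python3 -c "
from cell import manip
s=manip.get_state();print(s['t'],s['ft_force'],s['grip_width']);print(manip.finish_job())"
```

```text
19.4 [0.52592202 0.44155976 0.24414527] 0.04245886362677209
the job is handed in; nothing more can be done
None
```

I lifted the forked link off the middle hook and stood it fork-down in the nest. I let go of it, swung the lever down onto it, released the lever and backed the arm off. The job was handed in at about 19.4 s; no verdict is reported.

**Last checks:**
- **Link:** its top is at z ≈ 0.175 m by the wrist camera, as expected for a seated link. Its origin reads about (0.499, -0.164), within 2–3 mm of the nest.
- **Lever:** its arm is level to within 0.5 mm in the wrist view, so its angle is about 0. It pushed back with about 20 N before I let go.
- **Other links and bystanders:** both other links hang within about 10 mm of where they started. In the last scene picture the things in view were upright; the cartridge was outside the crop.
- **Robot:** nothing was touching the gripper, with under 1 N at the wrist.

**What disagreed or went less well:**
- The top and scene cameras read the link's top 2–4 mm lower than the wrist camera (0.173 and 0.171 m).
- A few network detections were wrong or missing: the fork link was not found in the last scene view, and the round link was mistaken for the cartridge in the top view.
- The wrist force reached about 54 N for a moment when the link bottomed in the pocket. That is under the 120 N wrist limit.
- The tool drifted out of vertical by up to about 0.04 rad during the moves, with no visible effect on the result.

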